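# Clamp a steel angle on the grinding trestle with the knob under its board

## Robot

A 6-joint arm with a two-finger parallel gripper is mounted at the origin on the work surface. World frame = base frame: x ahead of the robot, y to its left, z up, the work surface at z = 0. Lengths are in mm, angles in rad, forces in N, time in s.
With the tool pointing down it reaches from about 275 to 1000 mm from the base axis. Payload 8.4 kg.
Tool frame: the origin (TCP) lies on the centre line of the jaws, within the pads' length; the fingertips stand r.tip_reach ahead of it and the grasp point (between the pads) lies 11 mm behind it (r.tip_reach is the distance from the TCP to the fingertips, in mm); z points along the fingers, y is the line along which they close (so a half turn about z gives the same grasp; the last joint's range is limited). The gripper opens to 85 mm and grips with 20 to 120 N. Pads are 22 mm wide; open, the fingers measure 114 mm over their backs; the gripper's body (76 mm by 85 mm) begins 54 mm behind the grasp point. The pads swing forward as they close: fully open they stand 13 mm farther back than shut.
Start: joints at [-1.163, 0.353, 1.633, -0, 1.155, -0.002], TCP at [249.015, -573.253, 239.281] pointing down, gripper open.
Joint ranges: [-2.63, 2.63], [-0.92, 2.1], [0.06, 2.66], [-1.3, 4.44], [0, 2.69], [-3.02, 3.02]. Speed limits (rad/s): [2.22, 2.22, 2.79, 3.14, 3.14, 3.14].

## Interface

Orientations are given as [roll, pitch, yaw] about the fixed x, y, z axes, in that order (R = Rz(yaw) Ry(pitch) Rx(roll)).
In Python, from rig import r gives the robot as it stands.
- The arm moves only by the tool carry_out, never from a script. Its argument "targets" is a list of rows, each an object with "dp": the shift along the tool's x, y, z in mm, a list of three; "yaw": the turn about the tool's z in degrees. A call has 1 to 12 rows; each row is the pose to reach, as a shift and turn from the pose commanded when the call began, along the tool's axes at that moment; what a row does not reach only later rows make up. A row lasts 1/8 s, in which the tool goes at most 62.5 mm and 10.7 degrees, less where a joint would pass 70% of its speed; a pose out of reach is approached as far as the arm can. A call with a gripper value outside its range is refused whole. "fingers" is the opening, from -1 (shut) to 1 (fully open), so that 0 is half open, set as the call begins (left out, the last holds). The fingers move at their own pace and stop on an object; "grip_force" is the grip in N (left out, the last holds). Time passes only in rows, so rows that repeat a pose let the fingers close. It gives the time, the measured TCP pose, the force, the opening and the grip force at its end, in the units of the state.
- r.sense(): the state, without advancing time (a new reading comes with each control period).
- r.grab_frame(name): name is "scene" or "top" or "wrist"; returns the picture (480x640x3 uint8, red, green, blue); there is no depth.
- r.get_calibration(name): a dict with "fx", "fy", "cx", "cy" (pixels), "dist_coeffs" ([k1, k2, p1, p2, k3] as OpenCV has them; the pictures are not rectified), "rvec" (rotation vector, rad) and "tvec" (3), from world to camera coordinates, as OpenCV has them. Camera axes: x right, y down, z forward; pixel columns grow to the right and rows downward; lengths in mm; the calibration is good to about 2 mm. A picture is of the moment at which its call begins: read the wrist's pose just before it. get_calibration takes no time and is no camera call; for the wrist camera it gives the pose at the moment of the call.
- r.sign_off(): hands the job in; it is judged then, once.
The state is a dict: "clock": time; "qpos": joint angles; "qvel": joint speeds; "joint_efforts": joint torques, N m; "eef_pos": TCP position; "tcp_rot": TCP orientation; "contact_force": force on the tool from outside, world axes, zero at the start; "wrist_torque": the same for the moment, N m; "opening": opening from 0.0 (shut) to 1.0 (fully open); "grasp_force": force on a finger pad.
Only numpy, scipy, OpenCV 4.12 (cv2) and the standard library are available. Lean on these libraries where they do the work, as an engineer would, in place of code of your own. Each camera call takes 0.05 s, during which the arm holds its last target. There are 200 camera calls.

## Task

Get the steel angle ready for grinding: slide it along the trestle's board, under the raised clamp strap, until it sits fully home against both the end stop and the rear fence. Then tighten the cross-armed knob on the underside of the board until the strap holds the angle firmly, but do not force the knob on past that. Leave the other things on the table where they are and let go of everything.

Things in the scene. Friction and masses are not known exactly. Their poses are not given: they have to be found in the camera images.
- trestle: low wooden trestle, fixed, 232 mm high. Origin on the table, 20 mm behind the knob's axis; x points from its open front edge (robot's left) to the rear fence (robot's right), y along the board away from the robot, z up. Board top at z 232 mm, x -70 to 70, y -160 to 260 mm. Legs 30 mm thick under the board at y -140 and 240 mm; a low rail at x 0, its top at z 45 mm
- front_edge (a point): point on the board's lower front edge, straight in front of the knob: trestle frame (-70, 0, 210) mm. The board is 22 mm thick, underside 210 mm above the table. Below it the space between the legs (trestle y -120 to 220 mm) is open from the front, so the knob can be reached only with the tool leaning in under this edge
- stop_face (a point): foot of the end stop's face, trestle frame (42, -65, 232) mm. The stop is a dark steel block on the board's end nearer the robot, 25 mm high, its face at trestle y = -65 mm, x 20 to 65 mm. The rear fence is a dark steel strip along the whole board, 10 mm high, its front face at trestle x = 65 mm
- angle: loose steel angle (L-section), 130 mm long in its y, 0.4 to 0.75 kg, on the board beyond the strap. Origin: underside, mid-length, at the rear (+x) face of the upright flange. Flange x -8 to 0 mm, 40 mm high; foot 6 mm thick, out to x = -45 mm. Home: origin at (65, 0, 232) mm in the trestle's frame, axes parallel to it; the strap is then over its foot
- knob_center (a point): centre of the black knob, on its vertical axis, 100 mm above the table, 110 mm below the board, 50 mm behind the front edge (trestle (-20, 0, 100) mm). A cross of four equal arms, along this point's +x, +y, -x, -y: each reaches 65 mm from the axis, 14 mm thick, 28 mm high; hub radius 17 mm; spindle of radius 9 mm above
- clamp_knob (a joint): turn of the knob, rad, 0 to 4; at 0 the arms lie along the trestle's x and y. Grows counter-clockwise seen from above (the arm at the front edge moves to trestle -y, to the robot): tightens, lowers the strap 5 mm per rad. Starts at 0.2 to 1.2, stays where left. Friction 0.25 Nm: 5 N at 47 mm turns it freely; clamped, the push rises: 8 to 9 N is firm, 16 N is forcing it (over 100 N on the angle)
- strap: steel clamp strap over the board, 30 mm wide in y, 10 mm thick, a round nut on top (to 22 mm above its underside). Origin on the knob's axis at its underside; reaches 30 mm in front of and 65 mm behind the axis. Only moves vertically; underside starts 10 to 15 mm above the board, meets the 6 mm foot near knob 2.0. Only the knob draws it down; it stays down by friction, with up to about 50 N
- grinder: bystander: angle grinder, 270 mm long, lying on the table to the left. Origin under its body
- oil_can: bystander: upright plain metal can, 66 mm diameter, 160 mm high, right of the trestle. Origin under its centre
- hammer: bystander: hammer lying on the table to the right. Origin under it
- offcut: bystander: wooden offcut 150 x 70 x 45 mm, left of the trestle's far end. Origin under its centre
There are look-alikes about, which are no part of the job. What is shaped like the angle but purple or red is not meant.

How it is judged:
By the outcome, as a careful person would: the job done as asked, in the order asked, and still so for the second after the job is handed in, with the robot touching nothing.
It also fails if it takes over 67 s, if anything falls off the work surface, if the arm or the gripper's body presses on something with over 40 N, if the wrist force passes 120 N, or if a joint passes its speed limit or range.

## Working session

There is one attempt and no reset: what is moved stays moved. The work goes in short steps, Python scripts to look and compute and a tool call to move; the robot and the scene stay as the last step left them, time stands still between calls to the robot, and variables do not carry over. Pictures are saved under pics/ and viewed, at most 11 in all, crops included, and the job is handed in when it is done.

Besides the shell and the picture viewer there is one more tool, called after ">>>" by a JSON object that holds its "api" and its "payload". carry_out: Moves the arm, as the interface text tells. Its arguments: {"type":"object","properties":{"targets":{"type":"array","items":{"type":"object","properties":{"dp":{"type":"array","items":{"type":"number"}},"yaw":{"type":"number"}}}},"fingers":{"type":"number"},"grip_force":{"type":"number"}},"required":["targets"]}

```bash
ls; mkdir -p pics
python3 - <<'E'
from rig import r
import cv2
s=r.sense();print(s, r.tip_reach)
for n in("scene","top"):
    im=r.grab_frame(n);cv2.imwrite(f"pics/{n}0.png",im[:,:,::-1]);print(n,r.get_calibration(n))
E
```

```text
pics
{'clock': 0.0, 'qpos': array([-1.16339656e+00,  3.53634291e-01,  1.63413625e+00, -1.83525510e-05,
        1.15520188e+00, -2.40204544e-03]), 'qvel': array([0.00066623, 0.00184082, 0.0008813 , 0.00106492, 0.00044548,
       0.00016078]), 'joint_efforts': array([-1.93879554e-03, -6.05267429e+01, -3.42061186e+01, -4.14688111e-05,
        9.57976881e-03, -2.34238911e-05]), 'eef_pos': array([ 248.82618308, -572.8245926 ,  238.5694262 ]), 'tcp_rot': array([-3.14021286e+00,  1.34657874e-05,  4.09809242e-01]), 'contact_force': array([-0.31122231, -0.44298285, -0.69745028]), 'wrist_torque': array([ 0.01091301,  0.00279655, -0.00457259]), 'grasp_force': 0.0, 'opening': 0.9952143287469766} 8.0
scene {'fx': 454.17835634433857, 'fy': 454.17835634433857, 'cx': 321.18901779419787, 'cy': 233.7933613346472, 'dist_coeffs': array([-0.03173313,  0.        ,  0.        ,  0.        ,  0.        ]), 'rvec': array([ 0.90835691,  2.44572506, -1.12541943]), 'tvec': array([ 429.68598944, -123.28433901, 1525.94827396])}
top {'fx': 524.6156145672905, 'fy': 524.6156145672905, 'cx': 319.98529156440964, 'cy': 249.71073565034976, 'dist_coeffs': array([-0.0770575,  0.       ,  0.       ,  0.       ,  0.       ]), 'rvec': array([ 2.04180195, -2.18539491,  0.22186874]), 'tvec': array([  68.56855308,  632.95104285, 1688.43520684])}
```

View pics/scene0.png

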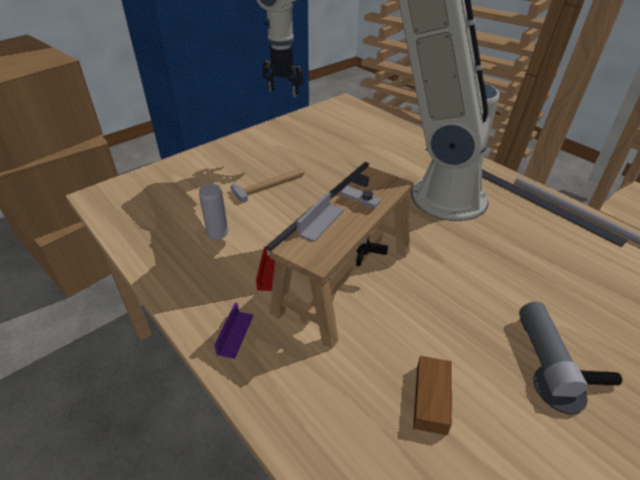

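View pics/top0.png

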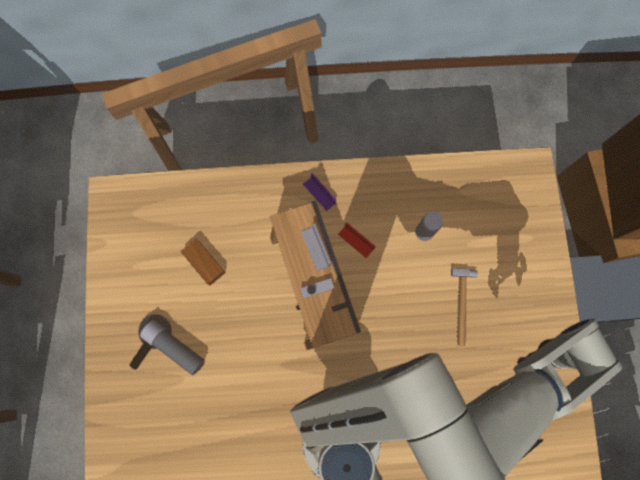

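The grey angle lies on the board (scene ~(320,218), top ~(316,247)). The look-alikes are purple (top (320,192)) and red (top (357,240)), both on the table. Only the grey one fits. The knob's arms show at scene (368,250). Next is an enlarged crop to confirm it and get the corners.

```bash
cat > h.py <<'E'
import numpy as np, cv2
from rig import r
def cal(n):
    c=r.get_calibration(n);K=np.array([[c['fx'],0,c['cx']],[0,c['fy'],c['cy']],[0,0,1]])
    R=cv2.Rodrigues(np.array(c['rvec']))[0];return K,np.array(c['dist_coeffs']),R,np.array(c['tvec'])
def cast(n,px,z,C=None):
    K,d,R,t=C or cal(n)
    u=cv2.undistortPoints(np.array(px,float).reshape(-1,1,2),K,d).reshape(-1,2)
    D=np.c_[u,np.ones(len(u))]@R; o=-R.T@t
    return o+D*((z-o[2])/D[:,2])[:,None]
def proj(n,P,C=None):
    K,d,R,t=C or cal(n)
    return cv2.projectPoints(np.array(P,float).reshape(-1,3),cv2.Rodrigues(R)[0],t,K,d)[0].reshape(-1,2)
E
python3 - <<'E'
import cv2
a=cv2.imread("pics/top0.png")[190:360,250:380];b=cv2.imread("pics/scene0.png")[150:350,250:430]
a=cv2.resize(a,None,fx=3.4,fy=3.4,interpolation=cv2.INTER_CUBIC);b=cv2.resize(b,(360,400),interpolation=cv2.INTER_CUBIC)
b=cv2.copyMakeBorder(b,0,a.shape[0]-400,0,0,0)[:a.shape[0]] 
cv2.imwrite("pics/crop1.png",cv2.hconcat([a,b])[:600,:800])
E
```

```text
(no output)
```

View pics/crop1.png

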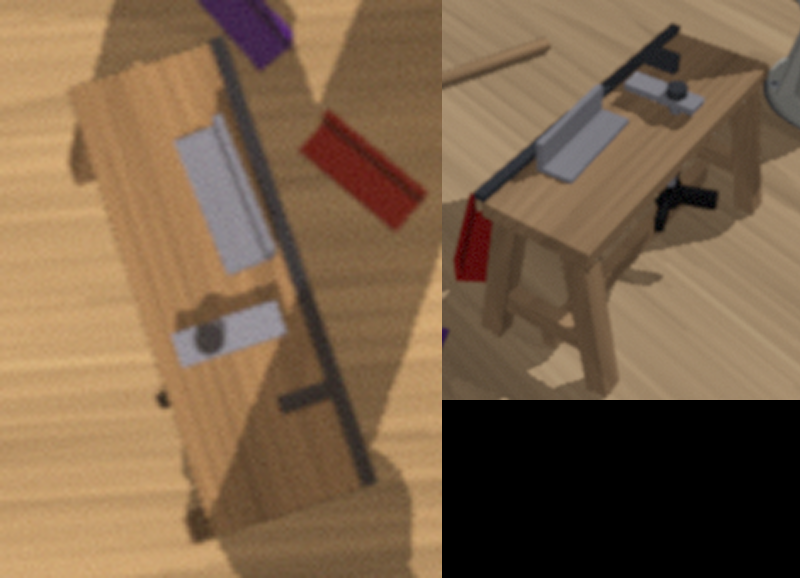

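The crop shows the grey angle on the board beyond the strap, with the foot's front edge from crop (176,143) to (230,273) and the flange behind it. The strap nut is at (209,338), and the stop face's near end is at about (280,405). Board front corners are (70,90) and (213,540).

```bash
cat > m.py <<'E'
from h import *
import numpy as np
C=cal("top"); f=lambda p:np.array(p)/3.4+[250,190]-0.35
# refine: fence mask edges by dark pixels
crn=cast("top",f([[70,90],[213,540],[375,484],[215,42]]),232,C)
crn[2:]=cast("top",f([[375,484],[215,40]]),242,C)[:]
print(crn.round(1))
L=np.array([[-70,260],[-70,-160],[70,-160],[70,260]])
def fit(L,W):
    lm=L.mean(0);wm=W.mean(0);U,S,V=np.linalg.svd((L-lm).T@(W-wm));R=(U@V).T
    return R,wm-R@lm
R,t=fit(L,crn[:,:2]);th=np.arctan2(R[1,0],R[0,0])
print("res",(L@R.T+t-crn[:,:2]).round(1),"th",np.degrees(th),"t",t)
T=lambda w:(w[:,:2]-t)@R
print("angle foot front",T(cast("top",f([[176,143],[230,273]]),238,C)).round(1))
print("flange top rear",T(cast("top",f([[222,116],[275,254]]),272,C)).round(1))
print("nut top",T(cast("top",f([[209,337]]),262,C)).round(1))
print("strap",T(cast("top",f([[174,341],[183,367],[277,303],[287,329]]),254,C)).round(1))
print("stop",T(cast("top",f([[280,403],[330,385]]),257,C)).round(1))
# scene-view check
S=cal("scene");g=lambda p:np.array(p)/2+[250,150]-0.25
g2=lambda p:(np.array(p)-[442,0])/2+[250,150]-0.25
print("scene board corner far-front, near-front",T(cast("scene",g2([[586,257],[767,65]]),232,S)).round(1))
print("scene nut",T(cast("scene",g2([[677,92]]),258,S)).round(1))
print("scene knob arms ends",T(cast("scene",g2([[717,200],[658,227],[676,190]]),100,S)).round(1))
print("scene foot corner",T(cast("scene",g2([[574,181],[628,118]]),238,S)).round(1))
E
python3 m.py
```

```text
[[716.7 172.2 232. ]
 [309.8  69.4 232. ]
 [347.4 -72.1 242. ]
 [751.5  38.8 242. ]]
res [[-0.1  1.1]
 [ 0.6 -3.2]
 [-1.3  3. ]
 [ 0.8 -0.9]] th -75.23769860348654 t [483.00745564  39.34419111]
angle foot front [[  6.  181.1]
 [ 14.2  54.4]]
flange top rear [[ 50.3 182.9]
 [ 54.6  52.2]]
nut top [[-21.7   3.5]]
strap [[-51.2  10.9]
 [-50.9 -12.9]
 [ 43.6  13.9]
 [ 44.5 -10.4]]
stop [[ 17.9 -69.1]
 [ 63.5 -68.2]]
scene board corner far-front, near-front [[ -70.   264.2]
 [ -69.3 -154.8]]
scene nut [[-19.8  -2.7]]
scene knob arms ends [[-81.3 -22.6]
 [-44.1  64.1]
 [-27.8  -9.2]]
scene foot corner [[  2.3 181.5]
 [ 14.4  51.6]]
```

```bash
cat >> h.py <<'E'
from scipy.spatial.transform import Rotation as Ro
TH=np.radians(-75.24);T0=np.array([483.0,39.3])
RT=np.array([[np.cos(TH),-np.sin(TH)],[np.sin(TH),np.cos(TH)]])
w2t=lambda w:np.r_[(np.array(w)[:2]-T0)@RT,w[2]]
t2w=lambda p:np.r_[RT@np.array(p[:2])+T0,p[2]]
def plan(p,a=0):
    "p: TCP goal in trestle frame, a: tool turn, deg ccw from trestle-aligned (tool x=trestle y, tool y=trestle x)"
    s=r.sense();M=Ro.from_euler('xyz',s['tcp_rot']).as_matrix()
    dy=np.degrees(s['tcp_rot'][2]-TH)-90-a
    print("now T",w2t(s['eef_pos']).round(1),"dev",round(np.degrees(s['tcp_rot'][2]-TH)-90,2),"-> dp",(M.T@(t2w(p)-s['eef_pos'])).round(1),"yaw",round(dy,2),"F",(RT.T@s['contact_force'][:2]).round(1),round(s['contact_force'][2],1),"t",s['clock'])
E
python3 - <<'E'
from h import *
plan([46.5,157.5,430],3)
E
```

```text
now T [ 532.3 -382.4  238.6] dev 8.72 -> dp [ 607.3 -398.6 -190.9] yaw 5.72 F [ 0.2 -0.6] 0.6 t 0.1
```

>>> {"api": "carry_out", "payload": {"targets": [{"dp": [0,0,-60],"yaw": 0},{"dp": [30,-10,-110],"yaw": 1},{"dp": [75,-45,-150],"yaw": 2},{"dp": [130,-80,-191],"yaw": 3},{"dp": [185,-116,-191],"yaw": 4},{"dp": [240,-153,-191],"yaw": 5},{"dp": [295,-190,-191],"yaw": 5.7},{"dp": [350,-228,-191],"yaw": 5.7},{"dp": [405,-265,-191],"yaw": 5.7},{"dp": [460,-302,-191],"yaw": 5.7},{"dp": [515,-340,-191],"yaw": 5.7},{"dp": [570,-375,-191],"yaw": 5.7}]}}

```text
clock: 1.6
eef_pos: [596.4, -40.9, 430.1]
tcp_rot: [3.142, 0.0, 0.31]
contact_force: [-0.4, 0.1, -0.2]
opening: 1.002
grasp_force: 0.0
```

>>> {"api": "carry_out", "payload": {"targets": [{"dp": [18,-12,0],"yaw": 0},{"dp": [37,-24,0],"yaw": 0},{"dp": [37,-24,0],"yaw": 0}], "fingers": 0.0}}

```text
clock: 1.98
eef_pos: [624.1, -8.5, 429.8]
tcp_rot: [-3.142, 0.001, 0.311]
contact_force: [0.7, -0.0, -0.0]
opening: 0.497
grasp_force: 0.0
```

Run:
```python
from h import *
plan([46.5,157.5,430],3)
im=r.grab_frame("wrist");cv2.imwrite("pics/w1.png",im[:,:,::-1])
C=cal("wrist");import pickle;pickle.dump(C,open("w1.pkl","wb"))
print("cam in T",w2t(-C[2].T@C[3]).round(1))
for p in ([52.5,117.5,232],[-20,0,262],[42,-65,232],[-70,0,232]): print(p,proj("wrist",t2w(p),C).round(0))
```

```text
now T [ 82.2 124.3 429.8] dev 3.04 -> dp [ 35.1 -33.9  -0.2] yaw 0.04 F [0.2 0.6] -0.0 t 1.975
cam in T [ 77.5 201.5 564.3]
[52.5, 117.5, 232] [[292. 217.]]
[-20, 0, 262] [[211. 339.]]
[42, -65, 232] [[278. 378.]]
[-70, 0, 232] [[170. 321.]]
```

View pics/w1.png

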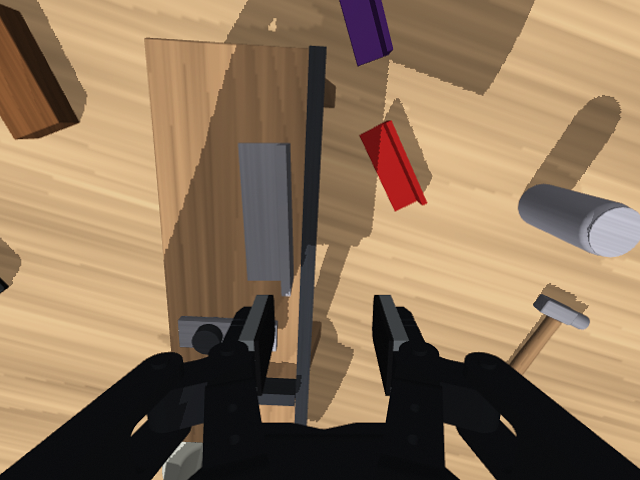

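Wrist view shows the grey angle with its foot front edge from (239,143) to (247,281) and flange top from (290,143) to (292,295). The board's far-front corner is (147,38), the fence runs to the right, and the strap nut is at (208,338).

Run:
```python
from h import *
import pickle
C=pickle.load(open("w1.pkl","rb"))
def q(n,px,z): print(n,[w2t(p).round(1).tolist()[:2] for p in cast("wrist",px,z,C)])
q("board far front / front edge @y0",[[147,38],[172,316]],232)
q("fence far end top (front edge, rear edge)",[[309,46],[326,46]],242)
q("fence top front edge mid",[[303,245]],242)
q("foot front",[[239,143],[247,281]],238)
q("flange top rear",[[290.5,143],[292,296]],272)
q("flange top front",[[286,143],[285.5,293]],272)
q("nut",[[207,337]],262)
im=cv2.imread("pics/w1.png");g=im.astype(int).mean(2)
for v in (160,190,220,250): print(v,g[v,228:326].astype(int).tolist())
```

```text
board far front / front edge @y0 [[-68.7, 260.0], [-68.0, 5.7]]
fence far end top (front edge, rear edge) [[63.1, 259.9], [76.6, 260.6]]
fence top front edge mid [[64.2, 93.1]]
foot front [[5.2, 182.3], [10.6, 51.7]]
flange top rear [[52.8, 186.5], [57.4, 54.8]]
flange top front [[49.3, 186.3], [51.5, 57.5]]
nut [[-23.2, 2.3]]
160 [88, 89, 90, 90, 91, 93, 90, 88, 88, 90, 93, 97, 98, 101, 102, 99, 97, 95, 97, 98, 100, 100, 99, 99, 99, 100, 99, 97, 97, 96, 95, 97, 98, 101, 102, 102, 101, 101, 100, 100, 101, 103, 102, 100, 100, 99, 98, 97, 97, 97, 97, 97, 96, 97, 96, 97, 97, 91, 65, 49, 50, 49, 65, 90, 90, 90, 89, 88, 88, 87, 85, 84, 82, 82, 82, 85, 73, 31, 35, 35, 34, 36, 34, 34, 34, 33, 35, 35, 35, 35, 32, 29, 67, 122, 118, 118, 119, 119]
190 [87, 87, 89, 90, 91, 92, 90, 86, 84, 87, 92, 93, 94, 95, 95, 98, 100, 98, 95, 95, 95, 97, 98, 97, 96, 97, 98, 98, 96, 94, 93, 93, 93, 94, 97, 99, 100, 100, 97, 97, 98, 99, 99, 99, 98, 96, 98, 96, 94, 94, 94, 94, 95, 94, 94, 95, 94, 96, 90, 64, 48, 49, 50, 65, 81, 80, 81, 84, 86, 87, 86, 85, 85, 86, 82, 62, 31, 34, 33, 33, 35, 35, 34, 34, 32, 33, 
[... 165 characters left out ...]
, 95, 97, 97, 95, 94, 92, 92, 93, 94, 95, 98, 97, 97, 94, 98, 98, 99, 98, 97, 96, 98, 96, 93, 94, 94, 94, 94, 94, 95, 94, 94, 95, 90, 64, 47, 48, 51, 67, 83, 82, 80, 79, 79, 79, 84, 87, 83, 62, 30, 32, 33, 34, 33, 33, 33, 32, 32, 33, 34, 34, 31, 29, 58, 105, 101, 100, 100, 100, 100, 100, 100]
250 [83, 85, 84, 86, 87, 89, 89, 90, 90, 90, 90, 91, 92, 91, 92, 92, 90, 91, 92, 94, 96, 96, 95, 95, 95, 96, 95, 96, 94, 95, 95, 96, 94, 93, 92, 93, 93, 96, 96, 96, 96, 95, 96, 98, 98, 97, 96, 95, 96, 96, 92, 91, 95, 94, 95, 94, 94, 94, 95, 96, 87, 54, 47, 48, 53, 72, 84, 82, 80, 81, 86, 89, 81, 51, 31, 31, 31, 40, 59, 60, 57, 55, 58, 58, 57, 57, 52, 78, 146, 184, 181, 181, 182, 181, 182, 182, 183, 186]
```

Run:
```python
from h import *
import pickle
C=pickle.load(open("w1.pkl","rb"))
for n,u,z in (("rear top",[286,286.8,287.8,288.5],272),("rear bottom",[290.5,291.3,292.2,293],232),("fence front top",[304.3,303.2,301.9,300.8],242)):
    P=np.array([w2t(p) for p in cast("wrist",np.c_[u,[160,190,220,250]],z,C)]);k=np.polyfit(P[:,1],P[:,0],1)
    print(n,P[:,:2].round(1).tolist(),"deg",-np.degrees(np.arctan(k[0])))
plan([47.5,150,268],2)
```

```text
rear top [[49.5, 173.3], [50.7, 149.5], [52.0, 124.5], [53.3, 98.1]] deg 2.8599506882540235
rear bottom [[49.7, 169.7], [51.1, 142.6], [52.7, 114.2], [54.3, 84.1]] deg 3.0623298152902727
fence front top [[62.6, 171.3], [62.6, 145.0], [62.4, 117.3], [62.3, 88.1]] deg -0.19655824369356437
now T [ 82.8 123.6 430. ] dev 3.01 -> dp [ 28.4 -33.9 162. ] yaw 1.01 F [ 0.5 -0.2] -0.0 t 2.025
```

Run:
```python
from h import *
plan([46.5,157,265],3)
```

```text
now T [ 82.8 123.6 430. ] dev 3.01 -> dp [ 35.4 -34.5 165. ] yaw 0.01 F [ 0.5 -0.2] -0.0 t 2.025
```

>>> {"api": "carry_out", "payload": {"targets": [{"dp": [18,-17,30],"yaw": 0},{"dp": [35.4,-34.5,60],"yaw": 0},{"dp": [35.4,-34.5,95],"yaw": 0},{"dp": [35.4,-34.5,130],"yaw": 0},{"dp": [35.4,-34.5,150],"yaw": 0},{"dp": [35.4,-34.5,160],"yaw": 0},{"dp": [35.4,-34.5,165],"yaw": 0},{"dp": [35.4,-34.5,165],"yaw": 0}]}}

```text
clock: 3.02
eef_pos: [647.0, 34.5, 265.9]
tcp_rot: [3.141, -0.001, 0.31]
contact_force: [0.2, 0.3, -0.7]
opening: 0.502
grasp_force: 0.0
```

Run:
```python
from h import *
plan([46.5,157,265],3)
im=r.grab_frame("wrist");cv2.imwrite("pics/w2.png",im[:,:,::-1])
```

```text
now T [ 46.4 157.4 265.9] dev 2.99 -> dp [-0.4  0.1  0.9] yaw -0.01 F [-0.3  0.3] -0.7 t 3.025
```

View pics/w2.png

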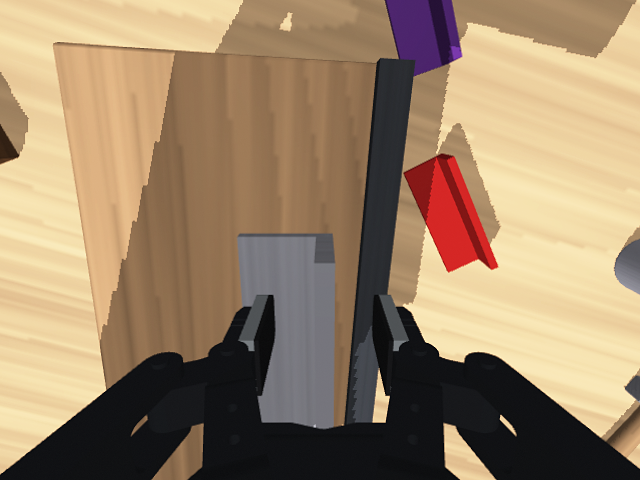

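The flange end at (315–335, 262) lies centred between the pads (x≈265 and 383), so I'm closing.

>>> {"api": "carry_out", "payload": {"targets": [{"dp": [0,0,0],"yaw": 0},{"dp": [0,0,0],"yaw": 0},{"dp": [0,0,0],"yaw": 0},{"dp": [0,0,0],"yaw": 0}], "fingers": -1, "grip_force": 40}}

```text
clock: 3.58
eef_pos: [647.2, 34.9, 266.0]
tcp_rot: [3.141, -0.001, 0.31]
contact_force: [-0.2, -0.4, 5.9]
opening: 0.077
grasp_force: 41.9
```

Run:
```python
from h import *
plan([46.5+8,157-95,265.9],-0.2)
```

```text
now T [ 46.1 157.6 266. ] dev 3.03 -> dp [-96.    3.4  -0. ] yaw 3.23 F [ 0.3 -0.3] 5.9 t 3.575
```

>>> {"api": "carry_out", "payload": {"targets": [{"dp": [-6,0,-0.4],"yaw": 0},{"dp": [-18,0,-0.4],"yaw": 0.5},{"dp": [-31,0.5,-0.4],"yaw": 1},{"dp": [-44,1,-0.4],"yaw": 1.5},{"dp": [-57,1.5,-0.4],"yaw": 2},{"dp": [-70,2.2,-0.4],"yaw": 2.6},{"dp": [-83,3,-0.4],"yaw": 3.2},{"dp": [-92,3.4,-0.4],"yaw": 3.2},{"dp": [-96,3.4,-0.4],"yaw": 3.2},{"dp": [-96,3.4,-0.4],"yaw": 3.2}]}}

```text
clock: 4.82
eef_pos: [555.9, 2.2, 265.9]
tcp_rot: [3.142, 0.001, 0.254]
contact_force: [0.4, 0.1, 6.8]
opening: 0.078
grasp_force: 42.1
```

Run:
```python
from h import *
plan([54.5,40,265.9],-0.2)
im=r.grab_frame("wrist");cv2.imwrite("pics/w3.png",im[:,:,::-1])
t=r.grab_frame("top");cv2.imwrite("pics/t3.png",t[:,:,::-1])
```

```text
now T [ 54.5  61.  265.9] dev -0.18 -> dp [-21.    0.1   0.1] yaw 0.02 F [-0.   0.4] 6.8 t 4.825
```

View pics/w3.png

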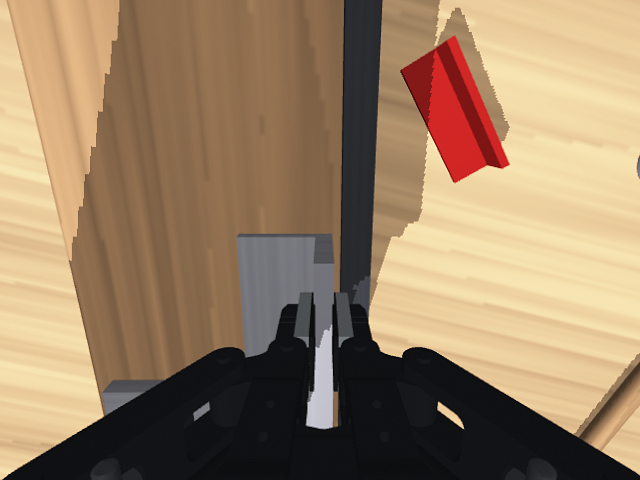

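The angle moved with the grip and is now straight along the fence, with a gap from column 333 to 342. I'll slide it toward the stop, then against the fence.

>>> {"api": "carry_out", "payload": {"targets": [{"dp": [-5,0,-0.2],"yaw": 0},{"dp": [-9,0,-0.2],"yaw": 0},{"dp": [-13,0,-0.2],"yaw": 0},{"dp": [-16,0,-0.2],"yaw": 0},{"dp": [-16,0,-0.2],"yaw": 0}]}}

```text
clock: 5.55
eef_pos: [540.9, -1.7, 266.0]
tcp_rot: [3.142, -0.0, 0.255]
contact_force: [3.6, 0.8, 3.6]
opening: 0.084
grasp_force: 41.7
```

>>> {"api": "carry_out", "payload": {"targets": [{"dp": [-1,0,0],"yaw": 0},{"dp": [-2,0,0],"yaw": 0},{"dp": [-2,0,0],"yaw": 0}]}}

```text
clock: 5.92
eef_pos: [539.3, -2.1, 265.9]
tcp_rot: [3.142, -0.001, 0.255]
contact_force: [4.2, 0.8, 3.0]
opening: 0.086
grasp_force: 41.6
```

>>> {"api": "carry_out", "payload": {"targets": [{"dp": [-1,0,0],"yaw": 0},{"dp": [-2,0,0],"yaw": 0},{"dp": [-2,0,0],"yaw": 0}]}}

```text
clock: 6.3
eef_pos: [537.4, -2.6, 266.0]
tcp_rot: [3.142, -0.001, 0.254]
contact_force: [4.3, 1.5, 3.3]
opening: 0.074
grasp_force: 41.6
```

>>> {"api": "carry_out", "payload": {"targets": [{"dp": [-1,0,0],"yaw": 0},{"dp": [-2,0,0],"yaw": 0},{"dp": [-2,0,0],"yaw": 0}]}}

```text
clock: 6.68
eef_pos: [535.4, -3.1, 265.9]
tcp_rot: [3.142, -0.001, 0.255]
contact_force: [5.4, 0.9, 3.5]
opening: 0.08
grasp_force: 41.6
```

>>> {"api": "carry_out", "payload": {"targets": [{"dp": [-1,0,0],"yaw": 0},{"dp": [-2,0,0],"yaw": 0},{"dp": [-2,0,0],"yaw": 0}]}}

```text
clock: 7.05
eef_pos: [534.1, -3.4, 265.9]
tcp_rot: [3.142, -0.002, 0.254]
contact_force: [8.1, 2.2, 1.5]
opening: 0.078
grasp_force: 41.4
```

Run:
```python
from h import *
plan([54.5,40,265.9],-0.2)
C=cal("wrist");im=r.grab_frame("wrist")
t=r.grab_frame("top")
a=cv2.resize(t[230:340,270:370][:,:,::-1],None,fx=4.5,fy=4.5,interpolation=cv2.INTER_CUBIC)
b=im[200:420,180:480][:,:,::-1]
b=cv2.copyMakeBorder(b,0,a.shape[0]-220,0,0,0)
cv2.imwrite("pics/c4.png",cv2.hconcat([a,b]))
```

```text
now T [ 54.4  38.5 265.9] dev -0.18 -> dp [1.5 0.1 0. ] yaw 0.02 F [-0.1  8.5] 1.5 t 7.05
```

View pics/c4.png

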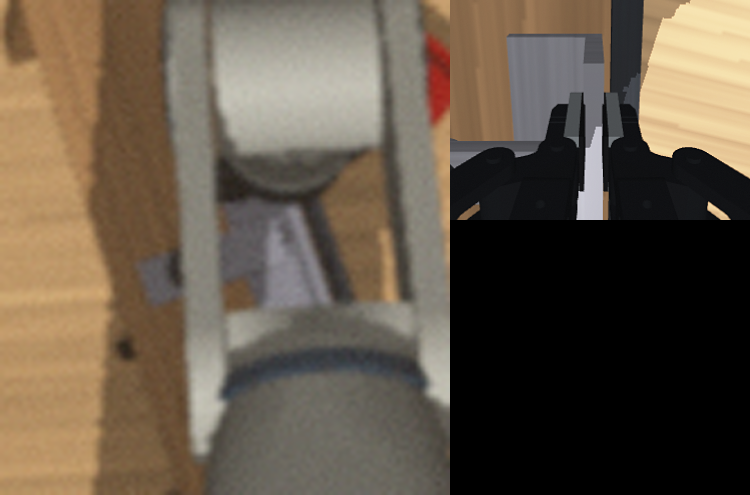

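Force has risen to 8.5 N at about the expected stop position. Next, toward the fence (+tool y).

>>> {"api": "carry_out", "payload": {"targets": [{"dp": [0.5,1.5,0],"yaw": 0},{"dp": [0.5,3,0],"yaw": 0},{"dp": [0.5,4,0],"yaw": 0},{"dp": [0.5,4,0],"yaw": 0}]}}

```text
clock: 7.65
eef_pos: [534.7, -5.6, 266.0]
tcp_rot: [-3.138, -0.001, 0.253]
contact_force: [3.3, 9.9, 4.9]
opening: 0.078
grasp_force: 42.5
```

>>> {"api": "carry_out", "payload": {"targets": [{"dp": [0,1,0],"yaw": 0},{"dp": [0,2,0],"yaw": 0},{"dp": [0,2,0],"yaw": 0}]}}

```text
clock: 8.02
eef_pos: [535.1, -7.2, 266.0]
tcp_rot: [-3.137, -0.001, 0.253]
contact_force: [2.3, 12.3, 5.9]
opening: 0.078
grasp_force: 43.9
```

Run:
```python
from h import *
plan([54.5,40,265.9],-0.2)
print(r.sense()['wrist_torque'])
```

```text
now T [ 58.2  38.5 266. ] dev -0.25 -> dp [ 1.5 -3.8  0.1] yaw -0.05 F [-11.3   5.3] 5.9 t 8.025
[ 2.04771018 -0.40993925 -0.56210999]
```

>>> {"api": "carry_out", "payload": {"targets": [{"dp": [-1,-0.5,0],"yaw": 0},{"dp": [-2,-0.5,0],"yaw": 0},{"dp": [-2,-0.5,0],"yaw": 0}]}}

```text
clock: 8.4
eef_pos: [535.0, -7.4, 266.2]
tcp_rot: [-3.139, -0.005, 0.253]
contact_force: [11.2, 9.4, -0.4]
opening: 0.081
grasp_force: 43.2
```

Run:
```python
from h import *
plan([54.5,40,265.9],-0.2)
print(r.sense()['wrist_torque'])
```

```text
now T [ 58.4  38.4 266.2] dev -0.25 -> dp [ 1.6 -3.9  0.3] yaw -0.05 F [-6.3 13.2] -0.4 t 8.4
[ 1.88031807 -1.79924526 -0.57345715]
```

>>> {"api": "carry_out", "payload": {"targets": [{"dp": [0,0,0],"yaw": 0},{"dp": [0,0,0],"yaw": 0},{"dp": [0,0,0],"yaw": 0},{"dp": [0,0,-20],"yaw": 0},{"dp": [0,0,-50],"yaw": 0},{"dp": [20,0,-90],"yaw": 0},{"dp": [50,0,-120],"yaw": 0},{"dp": [50,0,-120],"yaw": 0}], "fingers": -0.1}}

```text
clock: 9.4
eef_pos: [583.5, 3.4, 387.8]
tcp_rot: [3.141, -0.003, 0.255]
contact_force: [0.5, 0.2, -0.3]
opening: 0.447
grasp_force: 0.0
```

Run:
```python
from h import *
plan([54.5,40,265.9],-0.2)
im=r.grab_frame("wrist");C=cal("wrist")
cv2.imwrite("pics/w5.png",im[:,:,::-1])
import pickle;pickle.dump(C,open("w5.pkl","wb"))
```

```text
now T [ 60.3  88.  387.8] dev -0.16 -> dp [-48.5  -5.8 121.8] yaw 0.04 F [-0.1  0.5] -0.3 t 9.4
```

View pics/w5.png

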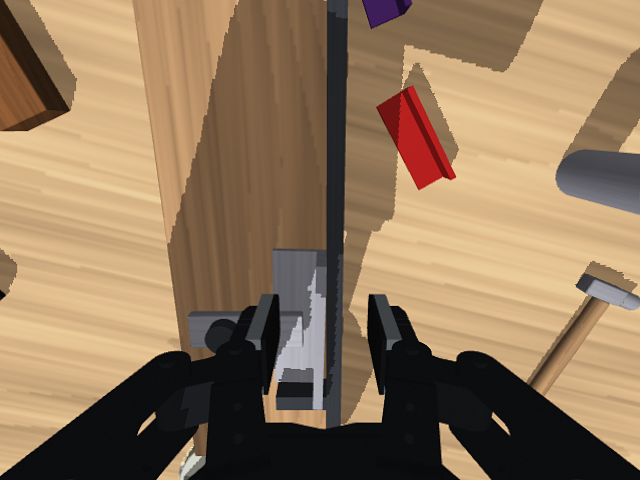

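Angle appears home: far foot corner (273,249), near end against the dark stop at (280,383), flange along the fence at x≈326. Checking the residual yaw and gap numerically.

Run:
```python
from h import *
import pickle
C=pickle.load(open("w5.pkl","rb"));im=cv2.imread("pics/w5.png").astype(int);g=im.mean(2)
for v in (256,266,276,286,296,350,366): print(v,g[v,268:280].astype(int).tolist(),g[v,310:346].astype(int).tolist())
print("col290",list(zip(range(243,256),g[243:256,290].astype(int))))
print("col290",list(zip(range(364,392),g[364:392,290].astype(int))))
q=lambda px,z:[w2t(p).round(1).tolist()[:2] for p in cast("wrist",px,z,C)]
print(q([[273,249]],238))
```

```text
256 [94, 93, 91, 89, 95, 101, 103, 105, 104, 100, 98, 97] [98, 99, 102, 102, 104, 100, 86, 67, 68, 68, 68, 69, 68, 69, 68, 66, 53, 32, 34, 34, 34, 35, 34, 36, 35, 34, 34, 38, 51, 61, 59, 58, 61, 89, 121, 118]
266 [93, 93, 91, 90, 93, 100, 101, 103, 103, 101, 98, 97] [97, 100, 101, 103, 103, 98, 80, 76, 77, 76, 74, 74, 74, 74, 74, 76, 66, 31, 33, 34, 34, 34, 34, 34, 35, 34, 34, 43, 63, 62, 61, 57, 61, 82, 104, 103]
276 [91, 93, 91, 91, 95, 98, 99, 103, 104, 100, 98, 97] [96, 98, 97, 129, 186, 166, 102, 97, 96, 98, 98, 98, 98, 98, 99, 95, 71, 31, 33, 34, 33, 34, 33, 35, 34, 34, 34, 42, 62, 61, 59, 58, 65, 90, 105, 103]
286 [91, 93, 95, 98, 99, 97, 98, 103, 103, 100, 98, 97] [173, 176, 178, 179, 182, 163, 92, 96, 97, 97, 97, 98, 98, 98, 98, 94, 69, 31, 34, 34, 33, 33, 34, 34, 36, 33, 44, 63, 62, 62, 59, 56, 69, 98, 105, 105]
296 [65, 66, 65, 67, 62, 34, 7, 9, 10, 4, 35, 83] [143, 177, 178, 179, 179, 175, 171, 172, 172, 173, 153, 88, 92, 93, 95, 87, 48, 31, 33, 34, 35, 33, 33, 34, 34, 34, 40, 56, 63, 62, 58, 56, 78, 116, 113, 113]
350 [8, 8, 9, 8, 9, 8, 8, 6, 13, 63, 102, 98] [174, 177, 
[... 570 characters left out ...]
, np.int64(101)), (253, np.int64(100)), (254, np.int64(100)), (255, np.int64(100))]
col290 [(364, np.int64(182)), (365, np.int64(182)), (366, np.int64(184)), (367, np.int64(184)), (368, np.int64(132)), (369, np.int64(92)), (370, np.int64(96)), (371, np.int64(97)), (372, np.int64(96)), (373, np.int64(96)), (374, np.int64(97)), (375, np.int64(97)), (376, np.int64(97)), (377, np.int64(98)), (378, np.int64(97)), (379, np.int64(98)), (380, np.int64(98)), (381, np.int64(103)), (382, np.int64(36)), (383, np.int64(21)), (384, np.int64(22)), (385, np.int64(23)), (386, np.int64(23)), (387, np.int64(24)), (388, np.int64(23)), (389, np.int64(22)), (390, np.int64(23)), (391, np.int64(24))]
[[17.5, 67.0]]
```

The flange borders the fence directly along its whole length (col ≈326), and the foot meets the stop with no board showing between (row 381–382). So the angle is home. Next is the knob, at q≈0.36. With a vertical tool I'll reach the arms using the outer back of one fully open finger under the board's edge.

Run:
```python
from h import *
plan([-142,20,388],0)
```

```text
now T [ 60.1  86.3 386. ] dev -0.17 -> dp [ -66.9 -201.9   -2.1] yaw -0.17 F [-0.3 -0.6] -0.6 t 9.45
```

>>> {"api": "carry_out", "payload": {"targets": [{"dp": [-10,-40,-2],"yaw": 0},{"dp": [-25,-85,-2],"yaw": 0},{"dp": [-40,-130,-2],"yaw": 0},{"dp": [-55,-172,-2],"yaw": 0},{"dp": [-67,-202,-2],"yaw": 0},{"dp": [-67,-202,20],"yaw": 0},{"dp": [-67,-202,60],"yaw": 0},{"dp": [-67,-202,105],"yaw": 0},{"dp": [-67,-202,120],"yaw": 0},{"dp": [-67,-202,120],"yaw": 0}], "fingers": 1}}

```text
clock: 10.7
eef_pos: [465.0, 181.3, 265.1]
tcp_rot: [3.141, 0.003, 0.254]
contact_force: [0.6, 0.3, 0.1]
opening: 0.998
grasp_force: 0.0
```

Run:
```python
from h import *
plan([-142,20,96],0)
b=r.grab_frame("scene");cv2.imwrite("pics/s6.png",cv2.resize(b[110:310,230:470][:,:,::-1],(720,600),interpolation=cv2.INTER_CUBIC))
```

```text
now T [-141.9   18.7  265.1] dev -0.19 -> dp [ 1.700e+00 -1.000e-01  1.691e+02] yaw -0.19 F [-0.1  0.6] 0.1 t 10.7
```

View pics/s6.png

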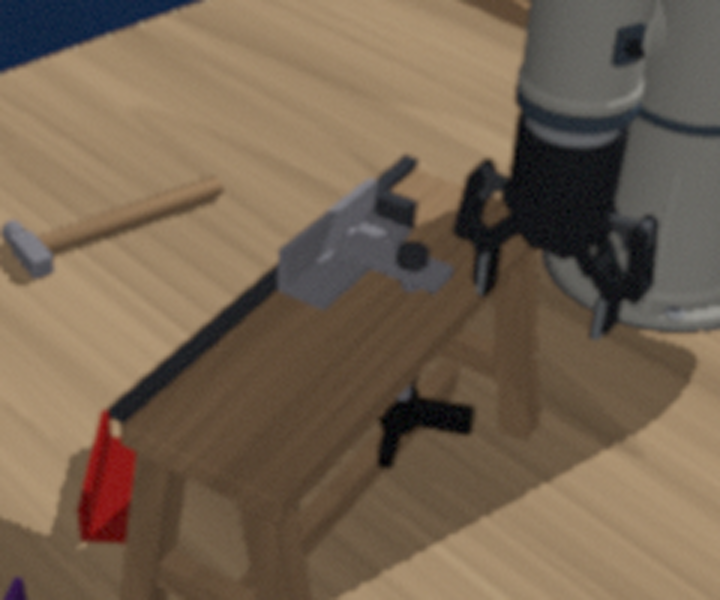

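The scene crop confirms the angle is against the stop. The knob arm ends are at (470,418) and (388,462). The gripper's outer links (left knuckle at (460–490,165–260)) are wider than the fingers, so I'll measure that profile in the tool's plane before moving under the board.

Run:
```python
from h import *
C=cal("scene");K,d,R,t=C
o=-R.T@t;s=r.sense();c=w2t(s['eef_pos'])
for n,p in dict(tipL=(485,292),tipR=(600,335),knTopL=(487,163),knOutTopL=(472,178),knOutL=(459,232),knBotL=(478,255),knTopR=(648,218),knOutR=(655,240),knBotR=(640,290),bodyL_low=(512,200),bodyL_top=(520,125),bodyR=(610,215)).items():
    px=np.array(p)/3+[230,110]-.33
    u=cv2.undistortPoints(px.reshape(1,1,2),K,d).ravel();D=R.T@np.r_[u,1]
    O=w2t(o);E=w2t(o+D)-O
    for dy in (0,11):
        k=(c[1]+dy-O[1])/E[1];P=O+k*E;print(n,dy,"off x %.0f  above TCP %.0f"%(P[0]-c[0],P[2]-c[2]),end=" | ")
    print()
print("knob q ends",[w2t(p).round(1).tolist() for p in cast("scene",np.array([[471,418],[386,464]])/3+[230,110]-.33,100,C)])
```

```text
tipL 0 off x 47  above TCP 4 | tipL 11 off x 43  above TCP 13 | 
tipR 0 off x -47  above TCP 6 | tipR 11 off x -50  above TCP 14 | 
knTopL 0 off x 59  above TCP 114 | knTopL 11 off x 54  above TCP 121 | 
knOutTopL 0 off x 69  above TCP 98 | knOutTopL 11 off x 64  above TCP 105 | 
knOutL 0 off x 74  above TCP 48 | knOutL 11 off x 69  above TCP 57 | 
knBotL 0 off x 57  above TCP 35 | knBotL 11 off x 52  above TCP 43 | 
knTopR 0 off x -63  above TCP 114 | knTopR 11 off x -66  above TCP 121 | 
knOutR 0 off x -71  above TCP 99 | knOutR 11 off x -74  above TCP 107 | 
knBotR 0 off x -68  above TCP 56 | knBotR 11 off x -71  above TCP 64 | 
bodyL_low 0 off x 36  above TCP 91 | bodyL_low 11 off x 31  above TCP 99 | 
bodyL_top 0 off x 38  above TCP 152 | bodyL_top 11 off x 33  above TCP 158 | 
bodyR 0 off x -37  above TCP 106 | bodyR 11 off x -40  above TCP 114 | 
knob q ends [[-78.7, -24.3, 100.0], [-47.3, 66.6, 100.0]]
```

>>> {"api": "carry_out", "payload": {"targets": [{"dp": [1,-16,0],"yaw": 0},{"dp": [1,-16,30],"yaw": 0},{"dp": [1,-16,70],"yaw": 0},{"dp": [1,-16,110],"yaw": 0},{"dp": [1,-16,150],"yaw": 0},{"dp": [1,-16,180],"yaw": 0},{"dp": [1,-16,187],"yaw": 0},{"dp": [1,-16,187],"yaw": 0}]}}

```text
clock: 11.75
eef_pos: [463.4, 198.4, 79.7]
tcp_rot: [-3.141, -0.001, 0.255]
contact_force: [-0.0, 0.5, -0.4]
opening: 0.999
grasp_force: 0.0
```

Run:
```python
from h import *
plan([-117,20,78],0)
```

```text
now T [-158.8   21.6   79.7] dev -0.16 -> dp [-1.5 41.8  1.7] yaw -0.16 F [-0.5  0.1] -0.4 t 11.75
```

>>> {"api": "carry_out", "payload": {"targets": [{"dp": [-1,8,2],"yaw": 0},{"dp": [-1,17,2],"yaw": 0},{"dp": [-1,26,2],"yaw": 0},{"dp": [-1,34,2],"yaw": 0},{"dp": [-1,38,2],"yaw": 0},{"dp": [-1,38,2],"yaw": 0}]}}

```text
clock: 12.5
eef_pos: [471.5, 160.2, 76.9]
tcp_rot: [-3.142, 0.0, 0.254]
contact_force: [-0.0, -0.2, -1.0]
opening: 0.998
grasp_force: 0.0
```

>>> {"api": "carry_out", "payload": {"targets": [{"dp": [0,2,0],"yaw": 0},{"dp": [0,4,0],"yaw": 0},{"dp": [0,4,0],"yaw": 0}]}}

```text
clock: 12.88
eef_pos: [472.4, 156.7, 76.8]
tcp_rot: [3.142, 0.0, 0.255]
contact_force: [0.5, -1.1, 0.4]
opening: 1.003
grasp_force: 0.0
```

Run:
```python
from h import *
plan([-117,-26,78],0)
```

```text
now T [-116.2   19.6   76.8] dev -0.18 -> dp [-45.6  -0.6  -1.2] yaw -0.18 F [1.2 0.2] 0.4 t 12.875
```

>>> {"api": "carry_out", "payload": {"targets": [{"dp": [-4,0,0],"yaw": 0},{"dp": [-8,0,0],"yaw": 0},{"dp": [-12,0,0],"yaw": 0},{"dp": [-16,0,0],"yaw": 0},{"dp": [-20,0,0],"yaw": 0},{"dp": [-24,0,0],"yaw": 0},{"dp": [-24,0,0],"yaw": 0}]}}

```text
clock: 13.75
eef_pos: [450.5, 151.0, 77.5]
tcp_rot: [3.142, -0.003, 0.255]
contact_force: [4.4, -0.2, 1.4]
opening: 0.999
grasp_force: 1.9
```

Run:
```python
from h import *
plan([-117,-26,78],0);print(r.sense()['wrist_torque'])
```

```text
now T [-116.3   -2.9   77.5] dev -0.15 -> dp [-23.1  -0.7  -0.6] yaw -0.15 F [1.3 4.2] 1.4 t 13.75
[ 0.00253083 -0.63457844  0.25285088]
```

>>> {"api": "carry_out", "payload": {"targets": [{"dp": [-4,0,0],"yaw": 0},{"dp": [-8,0,0],"yaw": 0},{"dp": [-12,0,0],"yaw": 0},{"dp": [-16,0,0],"yaw": 0},{"dp": [-20,0,0],"yaw": 0},{"dp": [-24,0,0],"yaw": 0},{"dp": [-24,0,0],"yaw": 0}]}}

```text
clock: 14.62
eef_pos: [426.8, 145.0, 77.3]
tcp_rot: [-3.141, -0.002, 0.255]
contact_force: [3.6, 2.3, 2.3]
opening: 1.003
grasp_force: 1.9
```

Run:
```python
from h import *
plan([-148,-26,78],0);print(r.sense()['wrist_torque'])
```

```text
now T [-116.6  -27.5   77.3] dev -0.17 -> dp [  1.4 -31.4  -0.7] yaw -0.17 F [-1.3  4. ] 2.3 t 14.625
[ 0.29418644 -0.48796733  0.2077907 ]
```

>>> {"api": "carry_out", "payload": {"targets": [{"dp": [3,-8,0],"yaw": 0},{"dp": [4,-25,0],"yaw": 0},{"dp": [10,-35,0],"yaw": 0},{"dp": [30,-35,0],"yaw": 0},{"dp": [55,-35,0],"yaw": 0},{"dp": [80,-35,0],"yaw": 0},{"dp": [96,-35,0],"yaw": 0},{"dp": [96,-35,0],"yaw": 0}]}}

```text
clock: 15.62
eef_pos: [510.5, 203.2, 76.7]
tcp_rot: [-3.142, -0.0, 0.255]
contact_force: [-0.1, -0.8, 0.8]
opening: 0.999
grasp_force: 0.0
```

Run:
```python
from h import *
plan([-116.5,68,77],0)
b=r.grab_frame("scene");cv2.imwrite("pics/s7.png",cv2.resize(b[190:310,310:470][:,:,::-1],(800,600),interpolation=cv2.INTER_CUBIC))
```

```text
now T [-151.5   68.4   76.7] dev -0.17 -> dp [-0.3 35.  -0.3] yaw -0.17 F [ 0.8 -0.3] 0.8 t 15.625
```

View pics/s7.png

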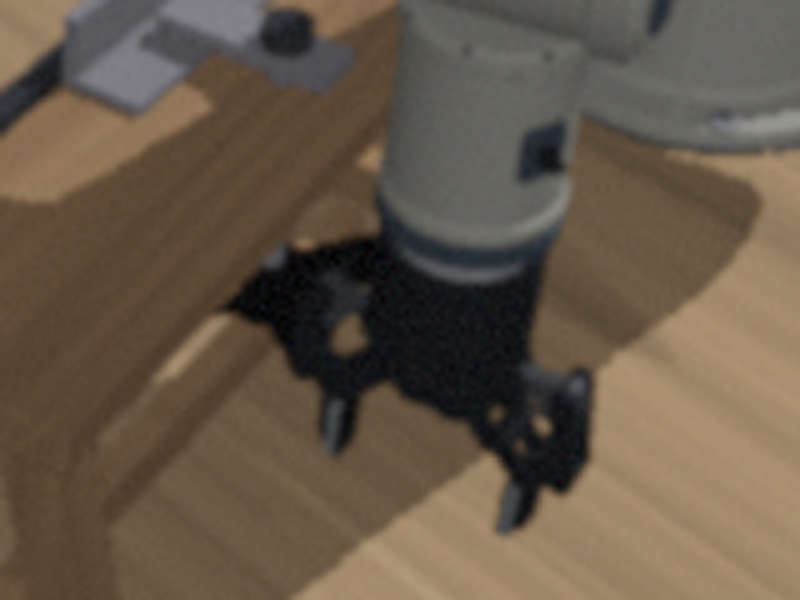

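The knob's arms are hidden behind the gripper's links (dark patch at (245,300)), and nothing is touched. Entering under the edge behind the next arm.

>>> {"api": "carry_out", "payload": {"targets": [{"dp": [0,8,0],"yaw": 0},{"dp": [0,16,0],"yaw": 0},{"dp": [0,24,0],"yaw": 0},{"dp": [0,31,0],"yaw": 0},{"dp": [0,35,0],"yaw": 0},{"dp": [0,35,0],"yaw": 0}]}}

```text
clock: 16.42
eef_pos: [518.9, 168.5, 76.9]
tcp_rot: [-3.142, -0.0, 0.254]
contact_force: [-0.2, -0.2, 0.8]
opening: 1.001
grasp_force: 0.0
```

>>> {"api": "carry_out", "payload": {"targets": [{"dp": [-4,0,0],"yaw": 0},{"dp": [-9,0,0],"yaw": 0},{"dp": [-14,0,0],"yaw": 0},{"dp": [-19,0,0],"yaw": 0},{"dp": [-24,0,0],"yaw": 0},{"dp": [-29,0,0],"yaw": 0},{"dp": [-29,0,0],"yaw": 0}]}}

```text
clock: 17.3
eef_pos: [491.6, 162.1, 77.4]
tcp_rot: [-3.141, -0.003, 0.255]
contact_force: [2.8, 1.6, 0.1]
opening: 1.0
grasp_force: 1.7
```

Run:
```python
from h import *
plan([-116.5,0,77],0);print(r.sense()['wrist_torque'])
```

```text
now T [-116.5   39.6   77.4] dev -0.14 -> dp [-39.6   0.1   0.3] yaw -0.14 F [-0.8  3.1] 0.1 t 17.3
[ 0.26480973 -0.5062421   0.16761766]
```

>>> {"api": "carry_out", "payload": {"targets": [{"dp": [-4,0,0],"yaw": 0},{"dp": [-8,0,0],"yaw": 0},{"dp": [-12,0,0],"yaw": 0},{"dp": [-16,0,0],"yaw": 0},{"dp": [-20,0,0],"yaw": 0},{"dp": [-24,0,0],"yaw": 0},{"dp": [-28,0,0],"yaw": 0},{"dp": [-30,0,0],"yaw": 0},{"dp": [-30,0,0],"yaw": 0}]}}

```text
clock: 18.42
eef_pos: [462.4, 154.7, 77.2]
tcp_rot: [-3.141, -0.002, 0.254]
contact_force: [2.3, 5.7, -0.1]
opening: 0.999
grasp_force: 2.4
```

>>> {"api": "carry_out", "payload": {"targets": [{"dp": [-1.5,0,0],"yaw": 0},{"dp": [-3,0,0],"yaw": 0},{"dp": [-3,0,0],"yaw": 0}]}}

```text
clock: 18.8
eef_pos: [459.7, 153.8, 77.3]
tcp_rot: [-3.141, -0.002, 0.255]
contact_force: [3.8, 3.3, 0.8]
opening: 0.995
grasp_force: 2.5
```

>>> {"api": "carry_out", "payload": {"targets": [{"dp": [-1.5,0,0],"yaw": 0},{"dp": [-3,0,0],"yaw": 0},{"dp": [-3,0,0],"yaw": 0}]}}

```text
clock: 19.18
eef_pos: [457.0, 152.7, 77.2]
tcp_rot: [3.141, -0.002, 0.255]
contact_force: [5.4, 2.0, -0.4]
opening: 1.001
grasp_force: 2.2
```

Run:
```python
from h import *
plan([-116.5,0,77],0);print(r.sense()['wrist_torque'])
```

```text
now T [-116.3    3.7   77.2] dev -0.14 -> dp [-3.7 -0.2  0.2] yaw -0.14 F [-0.5  5.7] -0.4 t 19.175
[ 0.14472514 -0.64063748  0.25726899]
```

>>> {"api": "carry_out", "payload": {"targets": [{"dp": [-1,0,0],"yaw": 0},{"dp": [-2,0,0],"yaw": 0},{"dp": [-2,0,0],"yaw": 0}]}}

```text
clock: 19.55
eef_pos: [455.2, 152.1, 77.3]
tcp_rot: [3.141, -0.002, 0.255]
contact_force: [5.5, -0.4, 0.3]
opening: 1.002
grasp_force: 2.2
```

>>> {"api": "carry_out", "payload": {"targets": [{"dp": [-1,0,0],"yaw": 0},{"dp": [-2,0,0],"yaw": 0},{"dp": [-2,0,0],"yaw": 0}]}}

```text
clock: 19.92
eef_pos: [453.4, 151.7, 77.3]
tcp_rot: [3.141, -0.003, 0.255]
contact_force: [6.5, -0.1, -0.0]
opening: 0.999
grasp_force: 2.2
```

```bash
cat >> h.py <<'E'
def tau(n=1):
    s=r.sense();c=w2t(s['eef_pos']);f=-RT.T@s['contact_force'][:2]
    ye=c[1]-11;x=c[0]+56.5+20
    print("yc",c[1].round(1),"F on knob",f.round(1),"tau Nmm",round(x*f[1]-ye*f[0]),"eff N@47",round((x*f[1]-ye*f[0])/47,1),"t",s['clock'])
E
python3 -c "
from h import *
tau()"
```

```text
yc -0.0 F on knob [-1.8 -6.3] tau Nmm 229 eff N@47 4.9 t 19.925
```

>>> {"api": "carry_out", "payload": {"targets": [{"dp": [-1,0,0],"yaw": 0},{"dp": [-2,0,0],"yaw": 0},{"dp": [-2,0,0],"yaw": 0}]}}

```text
clock: 20.3
eef_pos: [452.0, 151.3, 77.5]
tcp_rot: [3.141, -0.004, 0.255]
contact_force: [7.9, 0.3, -0.8]
opening: 0.996
grasp_force: 2.8
```

>>> {"api": "carry_out", "payload": {"targets": [{"dp": [-1,0,0],"yaw": 0},{"dp": [-2,0,0],"yaw": 0},{"dp": [-2,0,0],"yaw": 0}]}}

```text
clock: 20.68
eef_pos: [450.6, 151.0, 77.6]
tcp_rot: [3.141, -0.005, 0.256]
contact_force: [7.8, -0.0, -0.1]
opening: 0.997
grasp_force: 3.4
```

```bash
python3 -c "
from h import *
tau()"
```

```text
yc -2.8 F on knob [-2.  -7.6] tau Nmm 273 eff N@47 5.8 t 20.675
```

>>> {"api": "carry_out", "payload": {"targets": [{"dp": [-1,0,0],"yaw": 0},{"dp": [-2,0,0],"yaw": 0},{"dp": [-2,0,0],"yaw": 0},{"dp": [-2,0,0],"yaw": 0}]}}

```text
clock: 21.18
eef_pos: [449.4, 150.7, 77.8]
tcp_rot: [3.141, -0.006, 0.256]
contact_force: [9.7, 1.8, -1.2]
opening: 1.0
grasp_force: 4.2
```

```bash
python3 -c "
from h import *
tau();print(r.sense()['wrist_torque'])"
```

```text
yc -4.2 F on knob [-0.7 -9.8] tau Nmm 379 eff N@47 8.1 t 21.175
[ 0.23219413 -1.39678484  0.50823541]
```

>>> {"api": "carry_out", "payload": {"targets": [{"dp": [-1,0,0],"yaw": 0},{"dp": [-1.5,0,0],"yaw": 0},{"dp": [-1.5,0,0],"yaw": 0},{"dp": [-1.5,0,0],"yaw": 0}]}}

```text
clock: 21.68
eef_pos: [448.5, 150.5, 77.9]
tcp_rot: [3.141, -0.007, 0.256]
contact_force: [12.4, 1.4, -1.7]
opening: 0.998
grasp_force: 4.8
```

```bash
python3 -c "
from h import *
tau();print(r.sense()['wrist_torque'])"
```

```text
yc -5.0 F on knob [ -1.8 -12.3] tau Nmm 461 eff N@47 9.8 t 21.675
[ 0.31238967 -1.60523382  0.62658493]
```

The push is at about 9–10 N at 47 mm, which is firm and well under forcing. Backing off, withdrawing and rising.

>>> {"api": "carry_out", "payload": {"targets": [{"dp": [6,0,0],"yaw": 0},{"dp": [14,0,0],"yaw": 0},{"dp": [16,-10,0],"yaw": 0},{"dp": [16,-28,0],"yaw": 0},{"dp": [16,-46,0],"yaw": 0},{"dp": [16,-55,0],"yaw": 0},{"dp": [16,-55,-20],"yaw": 0},{"dp": [16,-55,-60],"yaw": 0},{"dp": [16,-55,-110],"yaw": 0},{"dp": [16,-55,-165],"yaw": 0},{"dp": [16,-55,-225],"yaw": 0},{"dp": [16,-55,-285],"yaw": 0}]}}

```text
clock: 23.18
eef_pos: [445.7, 207.0, 363.9]
tcp_rot: [3.142, -0.0, 0.255]
contact_force: [1.5, 1.0, -0.3]
opening: 0.996
grasp_force: 0.0
```

Run:
```python
from h import *
s=r.sense();print(s['contact_force'],s['eef_pos'])
b=r.grab_frame("scene");cv2.imwrite("pics/s8.png",cv2.resize(b[140:300,250:430][:,:,::-1],(675,600),interpolation=cv2.INTER_CUBIC))
```

```text
[ 1.54910964  1.02081575 -0.28568546] [445.71760977 207.01715746 363.9047113 ]
```

View pics/s8.png

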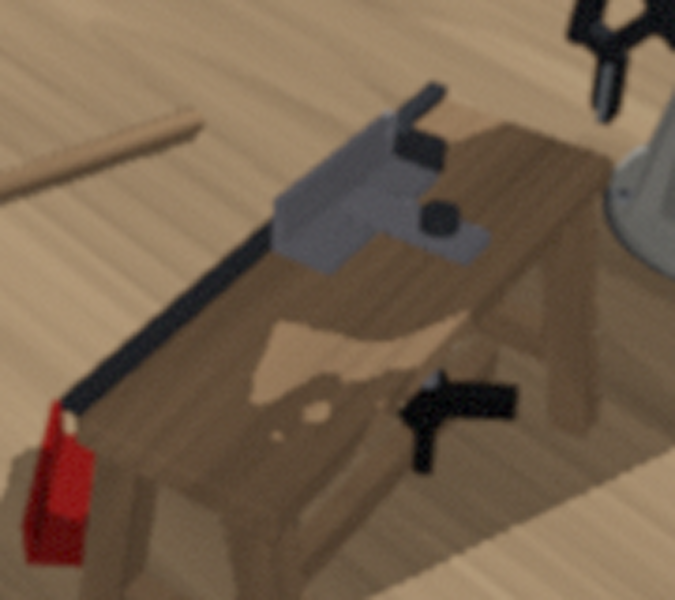

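The strap lies on the foot, the angle sits against the stop (420,150) and the fence, and the knob arms are now at (516,402) and (423,470). Nothing is in contact with the robot, so I'm handing in.

```bash
python3 -c "
from h import *
e=[w2t(p)-[-20,0,100] for p in cast('scene',np.array([[516,402],[423,470]])/3.75+[250,140]-.37,100)]
print([v.round(1) for v in e],'q',np.pi/2+np.arctan2(-e[0][1],-e[0][0]),np.pi/2+np.arctan2(-e[1][0],e[1][1]))
print(r.sign_off())"
```

```text
[array([-55.9, -32.6,   0. ]), array([-36.8,  62.7,   0. ])] q 2.0981861325942233 2.1017928066772824
the job is handed in; nothing more can be done
None
```

The job is handed in: the angle is home against the end stop and rear fence, the strap is clamped on its foot at about 9–10 N on the knob (knob at 2.10 rad; forcing is 16 N), nothing is left gripped, and the other things on the table were not touched, at about 23 s of the 67 s allowed.

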